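Stand the fallen chopping board back against the window ledge

TASK

The wooden chopping board beneath the window has slumped forward onto the rim of the aluminium pot. With the fingertips alone, never gripping or lifting it, gently push its upper edge away from the pot and tip it back over its lower edge until it leans square against the tiled window ledge behind it, its foot still about where it stands now. Leave the pot and everything else on the counter as they are, and take the hand away.

Things in the scene. Friction and masses are not known exactly. Their poses are not given: they have to be found in the camera images.
- board: Loose bamboo chopping board, 200 wide x 300 high x 16 mm thick, 0.6 kg, 80 x 22 mm hand slot near its +y edge, standing on its short edge on the counter. Origin: middle of the lower edge, mid-thickness. z up the board, y along that edge, x through it towards the ledge. At the start it leans 19 degrees towards the robot, parallel to the ledge, its near face on the pot's rim.
- board_top (a point): Middle of the board's upper edge, mid-thickness, 300 mm up its z; at the start 285 mm above the counter and 98 mm nearer the robot than the foot. Pushed near here with 1 to 3 N, the board tips about its lower edge without sliding; upright, the edge is 300 mm high; from about 3 degrees past upright it falls the rest of the way onto the ledge by itself.
- board_foot (a point): Middle of the board's lower edge (mid-thickness), the same point as the board's origin.
- ledge: Fixed window ledge behind the board: upright tiled face 160 mm high, 960 long, a sill 150 deep on top, a rail at the sill's back (top at 200 mm), a small potted herb near the +y end. Origin: counter height, in the face, mid-length; x into the ledge, y along it, z up. The upright board stands 35 mm in front of the face; stood back it leans about 12 degrees past upright on the sill's front edge.
- pot: Heavy open aluminium pot, 224 mm across the rim, 150 mm high, 1.7 kg, loose, a steel loop handle on its +y and -y sides (280 mm over the handles, 126 mm high). Origin: centre of its underside. The board leans on the ledge side of its rim; its place along the board varies.
- colander: Steel colander, 224 mm across the rim, 98 mm high, 280 mm over its two loop handles, draining on the green plate beside the pot, on the board's +y side (rim 103 mm above the counter). Origin: centre of its underside. A bystander.
- cruet: Glass oil cruet with a steel twist stopper, 64 mm across, 170 mm high, standing beside the board's -y edge in front of the ledge. Origin: centre of its underside, z up. A fragile bystander.
- plate: Green melamine plate, 200 mm across, 19 mm high, lying on the counter under the colander. Origin: centre of its underside. A bystander.

How it is judged (in metres and radians):
On the way:
1. the board is tipped up past upright, off the pot (x of board_top in the frame of ledge above -0.045 m and contact force between board and pot below 0.05 N), for 0.1 s.
At the end, for the whole second after the job is handed in: Board at rest, lower edge on the counter within 30 mm of its start, leaning on the ledge: upper edge at most 25 mm short of its face, tilt under 19 deg, within 8.6 deg of parallel, clear of the pot. Pot, cruet upright; pot, colander, cruet, plate within 30 mm of their starts (x of board_top in the frame of ledge between -0.025 and 0.08 m and x of board_foot in the frame of ledge below -0.002 m and angle between board's own z axis and vertical below 0.33 rad and angle between the y axis of board and the y axis of ledge, either way round below 0.15 rad and height (world z) of board_foot below 0.012 m and distance of each of board_foot, pot, colander, cruet, plate from where it was at the start of the episode below 0.03 m and contact force between board and ledge above 0.05 N and contact force between board and pot below 0.05 N and linear speed of board below 0.02 m/s and angle between each of cruet, pot's own z axis and vertical below 0.1 rad); the robot touches nothing.
It fails at once if the board is lifted (its lower edge more than 25 mm above the counter) (height (world z) of board_foot above 0.025 m).
It fails at once if the board is pinched or shoved with more than 20 N (contact force between the fingers and board above 20 N).
It fails at once if the board's foot is dragged more than 40 mm across the counter (distance of board_foot from where it was at the start of the episode above 0.04 m).
It fails at once if the pot, colander or plate is pushed more than 40 mm or the pot tips (distance of any of pot, colander, plate from where it was at the start of the episode above 0.04 m or angle between pot's own z axis and vertical above 0.25 rad).
It fails at once if the cruet is pushed more than 40 mm or tips (distance of cruet from where it was at the start of the episode above 0.04 m or angle between cruet's own z axis and vertical above 0.3 rad).
It also fails if it takes over 38 s, if anything falls off the work surface, if the arm or the gripper's body presses on something with over 40 N, if the wrist force passes 120 N, or if a joint passes its speed limit or range.

ROBOT

A 6-joint arm with a two-finger parallel gripper is mounted at the origin on the work surface. World frame = base frame: x ahead of the robot, y to its left, z up, the work surface at z = 0. Lengths are in m, angles in degrees, forces in N, time in s.
With the tool pointing down it reaches from about 0.4 to 0.825 m from the base axis. Payload 7 kg.
Tool frame: the origin (TCP) lies on the centre line of the jaws, within the pads' length; the fingertips stand 14 mm ahead of it and the grasp point (between the pads) lies 5 mm behind it; z points along the fingers, y is the line along which they close (so a half turn about z gives the same grasp; the last joint's range is limited). The gripper opens to 88 mm and grips with 3 to 60 N. Pads are 19 mm wide; open, the fingers measure 130 mm over their backs; the gripper's body (78 mm by 193 mm) begins 47 mm behind the grasp point.
Start: joints at [-47.091, 20.546, 0.682, 0, -70.136, -16.507], TCP at [0.3, -0.605, 0.241] pointing down, gripper open.
Joint ranges: [-176.03, 176.03], [-82.01, 121.73], [-58.28, 71.71], [-173.87, 95.51], [-174.79, -0.11], [-173.66, 173.66]. Speed limits (degrees/s): [136.94, 136.94, 172.46, 180, 180, 180].

INTERFACE

Orientations are given as [roll, pitch, yaw] about the fixed x, y, z axes, in that order (R = Rz(yaw) Ry(pitch) Rx(roll)).
In Python, from plant import r gives the robot as it stands.
- The arm moves only by the tool send_rows, never from a script. Its argument "steps" is a list of rows, each an object with "dp": the shift along the tool's x, y, z in mm, a list of three; "roll": the turn about the tool's z in rad; "jaw": the opening in per cent of the stroke, from 0 (shut) to 100 (fully open). In form: [{"dp": [tx, ty, tz], "roll": roll, "jaw": jaw}, ...]. A call has 1 to 5 rows; each row is the pose to reach, as a shift and turn from the pose commanded when the call began, along the tool's axes at that moment; what a row does not reach only later rows make up. A row lasts 1/8 s, in which the tool goes at most 62.5 mm and 10.7 degrees, less where a joint would pass 70% of its speed; a pose out of reach is approached as far as the arm can. A call with a gripper value outside its range is refused whole. The fingers move at their own pace and stop on an object; "newtons" is the grip in N (left out, the last holds). Time passes only in rows, so rows that repeat a pose let the fingers close. It gives the time, the measured TCP pose, the force, the opening and the grip force at its end, in the units of the state.
- r.get_state(): the state, without advancing time (a new reading comes with each control period).
- r.capture(name): name is "scene" or "side" or "wrist"; returns a dict with "image" (400x640x3 uint8, blue, green, red), "K" (3x3 intrinsics, pixels), "dist" ([k1, k2, p1, p2, k3] as OpenCV has them; the pictures are not rectified), "rvec" (rotation vector, rad) and "tvec" (3), from world to camera coordinates, as OpenCV has them. Camera axes: x right, y down, z forward; pixel columns grow to the right and rows downward; lengths in m; the calibration is good to about 2 mm. A picture is of the moment at which its call begins. There is no depth.
- r.close_job(): hands the job in; it is judged then, once.
The state is a dict: "time_s": time; "joints": joint angles; "qd": joint speeds; "joint_torque": joint torques, N m; "tcp_pos": TCP position; "eef_rot": TCP orientation; "contact_force": force on the tool from outside, world axes, zero at the start; "moment": the same for the moment, N m; "gripper_width": finger opening in m; "gripper_force": force on a finger pad.
Only numpy, scipy, OpenCV 4.12 (cv2) and the standard library are available. Lean on these libraries where they do the work, as an engineer would, in place of code of your own. Each camera call takes 0.05 s, during which the arm holds its last target. There are 200 camera calls.

## Working session

There is one attempt and no reset: what is moved stays moved. The work goes in short steps, Python scripts to look and compute and a tool call to move; the robot and the scene stay as the last step left them, time stands still between calls to the robot, and variables do not carry over. Pictures are saved under pics/ and viewed, at most 10 in all, crops included, and the job is handed in when it is done.

Besides the shell and the picture viewer there is one more tool, called after "Call:" as name([rows], argument=value, ...), one row to a line, values as JSON. send_rows: Moves the arm, as the interface text tells. Its arguments: {"type":"object","properties":{"steps":{"type":"array","items":{"type":"object","properties":{"dp":{"type":"array","items":{"type":"number"}},"roll":{"type":"number"},"jaw":{"type":"number"}}}},"newtons":{"type":"number"}},"required":["steps"]}

```bash
ls; mkdir -p pics
python3 - <<'E'
from plant import r
import cv2,pickle
s=r.get_state();print(s)
d={}
for n in("scene","side"):
    c=r.capture(n);d[n]=c;cv2.imwrite(f"pics/{n}0.png",c["image"])
pickle.dump(d,open("c0.pkl","wb"))
E
```

```text
pics
{'time_s': 0.0, 'joints': array([-4.70903018e+01,  2.05903054e+01,  6.34732294e-01, -2.03418053e-02,
       -7.01369154e+01, -1.65067238e+01]), 'qd': array([-0.01987542, -0.09499914, -0.13853102, -0.01504457, -0.07033833,
       -0.0305378 ]), 'joint_torque': array([-4.33679752e-04, -5.82718134e+01,  2.93046999e+01,  6.99684441e+00,
        6.78255004e-03, -1.45636864e-04]), 'tcp_pos': array([ 0.29992954, -0.60418335,  0.23964202]), 'eef_rot': array([ 1.79905889e+02, -7.94647820e-03, -1.53603946e+02]), 'contact_force': array([0.69473526, 0.26344318, 0.21237457]), 'moment': array([-0.02207509,  0.02207596,  0.03274132]), 'gripper_force': 0.0, 'gripper_width': 0.08748334769460957}
```

View pics/scene0.png

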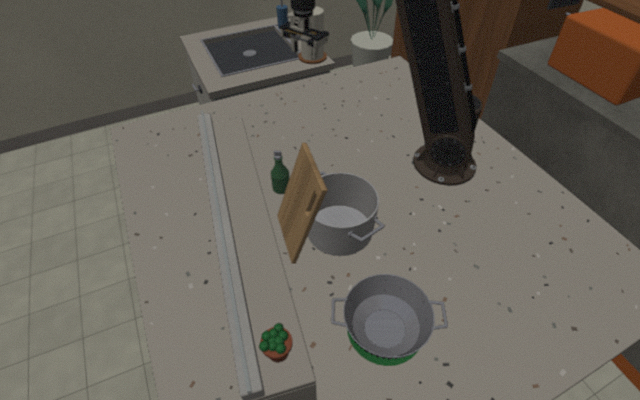

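View pics/side0.png

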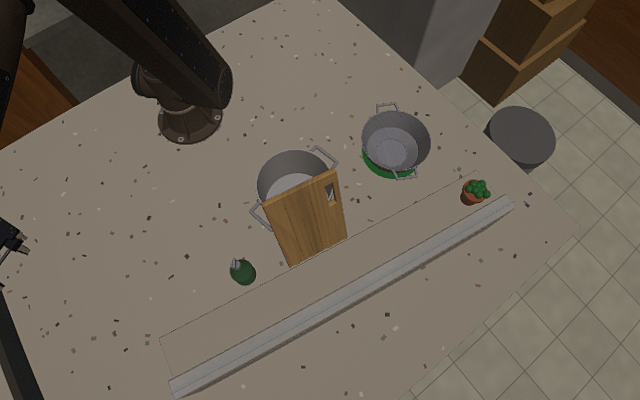

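The scene view shows the board leaning toward the robot: top edge about (306,147)–(325,190), foot about (279,212)–(293,260). In the side view its top is (263,204)–(336,170) and its foot (290,267)–(346,238). The pot is on the robot side, the cruet is beside the -y edge, and the herb marks the +y end. I'll enlarge both for accurate corners.

Run:
```python
import pickle,cv2,numpy as np
d=pickle.load(open("c0.pkl","rb"))
a=d["scene"]["image"][135:270,255:390];b=d["side"]["image"][145:280,225:360]
f=lambda x:cv2.resize(x,(400,400),interpolation=cv2.INTER_CUBIC)
cv2.imwrite("pics/crop0.png",np.hstack([f(a),f(b)]))
for n in d:
    hsv=cv2.cvtColor(d[n]["image"],cv2.COLOR_BGR2HSV)
    m=cv2.inRange(hsv,(8,90,60),(25,255,255))
    roi=np.zeros_like(m); 
    (y0,y1,x0,x1)=(135,270,255,340) if n=="scene" else (150,280,230,360)
    roi[y0:y1,x0:x1]=m[y0:y1,x0:x1]
    c=max(cv2.findContours(roi,0,2)[0],key=cv2.contourArea)
    print(n,cv2.contourArea(c),cv2.approxPolyDP(cv2.convexHull(c),2,True)[:,0].tolist())
```

```text
scene 2787.5 [[305, 143], [326, 190], [293, 262], [278, 214], [302, 144]]
side 5030.5 [[333, 168], [336, 173], [346, 237], [290, 267], [261, 203]]
```

View pics/crop0.png

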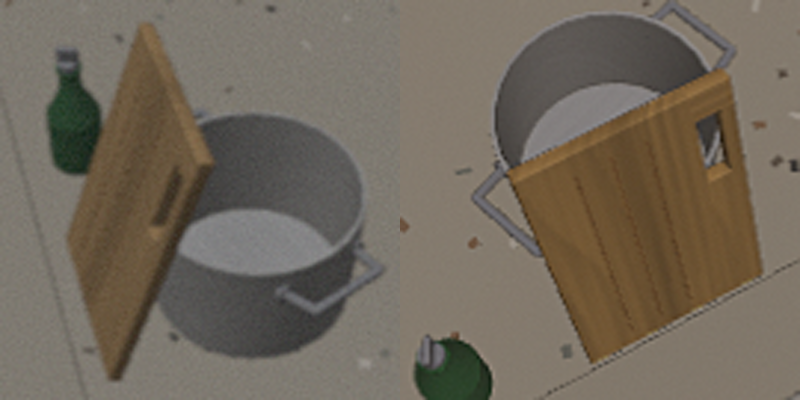

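The crop shows both cameras looking at the ledge-side face. Corner pixels are: near-top -y at scene (305.6,143.4) / side (261.4,203), near-top +y at scene (326.5,189) / side (334.7,168.6), and far-bottom at scene (277.6,216), (292,263) / side (289.8,267.2), (347.2,236.8).

```bash
cat > h.py <<'E'
import cv2,numpy as np
def ray(c,p):
    R=cv2.Rodrigues(np.array(c["rvec"],float))[0];t=np.array(c["tvec"],float).reshape(3)
    q=cv2.undistortPoints(np.array([[p]],float),np.array(c["K"]),np.array(c["dist"]))[0,0]
    return -R.T@t,R.T@np.array([*q,1])
def plane(c,p,z):
    o,v=ray(c,p);return o+v*(z-o[2])/v[2]
def tri(c1,p1,c2,p2):
    o1,v1=ray(c1,p1);o2,v2=ray(c2,p2)
    s=np.linalg.lstsq(np.c_[v1,-v2],o2-o1,rcond=None)[0]
    a,b=o1+v1*s[0],o2+v2*s[1];return (a+b)/2,np.linalg.norm(a-b)
E
python3 - <<'E'
import pickle;from h import *
np.set_printoptions(precision=4,suppress=True)
d=pickle.load(open("c0.pkl","rb"));S,T=d["scene"],d["side"]
for n,a,b in[("topnear-y",(305.6,143.4),(261.4,203)),("topnear+y",(326.5,189),(334.7,168.6)),("botfar-y",(277.6,216),(289.8,267.2)),("botfar+y",(292,263),(347.2,236.8))]:
    print(n,*tri(S,a,T,b))
print("ledge",[plane(T,p,.16) for p in((160,339),(475,172))])
for p in((258,180),(290,151),(325,170)):print("rim",plane(T,p,.15))
for p in((235,262),(340,150),(252,211)):print("stopper/handles",plane(T,p,.17 if p[0]==235 else .126))
for p in((362,143),(431,143),(396,112),(388,104),(407,179)):print("col",plane(T,p,.103))
E
```

```text
topnear-y [ 0.5532 -0.0075  0.2808] 0.0015715684249106299
topnear+y [0.5842 0.1871 0.285 ] 0.004072506364508018
botfar-y [ 0.6586 -0.024   0.0004] 0.000886742922480278
botfar+y [0.6882 0.1711 0.0049] 0.001836008401285305
ledge [array([ 0.6488, -0.389 ,  0.16  ]), array([0.7895, 0.5472, 0.16  ])]
rim [0.4333 0.0375 0.15  ]
rim [0.4109 0.1646 0.15  ]
rim [0.5225 0.2089 0.15  ]
stopper/handles [ 0.6005 -0.1392  0.17  ]
stopper/handles [0.4866 0.2939 0.126 ]
stopper/handles [ 0.4922 -0.0257  0.126 ]
col [0.4985 0.3738 0.103 ]
col [0.6283 0.5486 0.103 ]
col [0.4747 0.5384 0.103 ]
col [0.4351 0.5386 0.103 ]
col [0.6753 0.4023 0.103 ]
```

Cross-checks hold: the board is 197 mm wide with its top at 0.283 m, and the ledge and board are both yawed about -8.6°. The near face's top middle is about (0.569, 0.090). The plan is to rise and turn, swing over above everything, come down in front of the top edge, then push along ledge +x.

Call:
send_rows([
  {"dp": [0, 0, -30], "roll": 0.15, "jaw": 50},
  {"dp": [0, 0, -60], "roll": 0.3, "jaw": 50},
  {"dp": [0, 0, -90], "roll": 0.45, "jaw": 50},
  {"dp": [0, 0, -130], "roll": 0.61, "jaw": 50},
  {"dp": [0, 0, -140], "roll": 0.61, "jaw": 50},
])

```text
time_s: 0.72
tcp_pos: [0.3003, -0.6052, 0.3834]
eef_rot: [-179.8, 0.1, 171.4]
contact_force: [-0.9, 0.1, 0.1]
gripper_width: 0.0456
gripper_force: 0.0
```

Call:
send_rows([
  {"dp": [-5, 40, 0], "roll": 0, "jaw": 50},
  {"dp": [-12, 90, 0], "roll": 0, "jaw": 50},
  {"dp": [-20, 140, 0], "roll": 0, "jaw": 50},
  {"dp": [-27, 190, 0], "roll": 0, "jaw": 50},
  {"dp": [-34, 240, 0], "roll": 0, "jaw": 50},
])

```text
time_s: 1.35
tcp_pos: [0.3694, -0.3705, 0.3797]
eef_rot: [180.0, -0.1, 171.5]
contact_force: [0.9, -1.1, 0.8]
gripper_width: 0.0438
gripper_force: 0.0
```

Call:
send_rows([
  {"dp": [-7, 50, 0], "roll": 0, "jaw": 50},
  {"dp": [-14, 100, 0], "roll": 0, "jaw": 50},
  {"dp": [-21, 150, 0], "roll": 0, "jaw": 50},
  {"dp": [-28, 200, 0], "roll": 0, "jaw": 50},
  {"dp": [-35, 250, 0], "roll": 0, "jaw": 50},
])

```text
time_s: 1.98
tcp_pos: [0.441, -0.1286, 0.38]
eef_rot: [180.0, -0.0, 171.5]
contact_force: [0.9, -0.7, 0.5]
gripper_width: 0.0437
gripper_force: 0.0
```

Call:
send_rows([
  {"dp": [-7, 50, 0], "roll": 0, "jaw": 50},
  {"dp": [-14, 100, 0], "roll": 0, "jaw": 50},
  {"dp": [-21, 150, 0], "roll": 0, "jaw": 50},
  {"dp": [-28, 200, 0], "roll": 0, "jaw": 50},
  {"dp": [-34, 236, 0], "roll": 0, "jaw": 50},
])

```text
time_s: 2.6
tcp_pos: [0.5098, 0.1, 0.3797]
eef_rot: [-180.0, -0.1, 171.6]
contact_force: [-0.1, -0.2, -1.1]
gripper_width: 0.044
gripper_force: 0.0
```

Call:
send_rows([
  {"dp": [0, 0, 0], "roll": 0, "jaw": 50},
  {"dp": [0, 0, 0], "roll": 0, "jaw": 50},
])

```text
time_s: 2.85
tcp_pos: [0.5095, 0.0979, 0.3799]
eef_rot: [-180.0, -0.1, 171.5]
contact_force: [-0.7, -0.4, 0.0]
gripper_width: 0.044
gripper_force: 0.0
```

Call:
send_rows([
  {"dp": [0, 0, 25], "roll": 0, "jaw": 50},
  {"dp": [0, 0, 55], "roll": 0, "jaw": 50},
  {"dp": [0, 0, 85], "roll": 0, "jaw": 50},
  {"dp": [0, 0, 105], "roll": 0, "jaw": 50},
  {"dp": [0, 0, 116], "roll": 0, "jaw": 50},
])

```text
time_s: 3.48
tcp_pos: [0.5093, 0.0968, 0.2638]
eef_rot: [-180.0, -0.0, 171.4]
contact_force: [-0.1, 0.2, -0.3]
gripper_width: 0.0438
gripper_force: 0.0
```

Run:
```python
from plant import r
import cv2,numpy as np
f=lambda n,x,y:cv2.resize(r.capture(n)["image"][y:y+200,x:x+200],(400,400))
cv2.imwrite("pics/d1.png",np.hstack([f("scene",220,90),f("side",200,110)]));print(r.get_state()["tcp_pos"],r.get_state()["contact_force"])
```

```text
[0.50935857 0.09718181 0.26388665] [0.15367268 0.29290446 0.27048402]
```

View pics/d1.png

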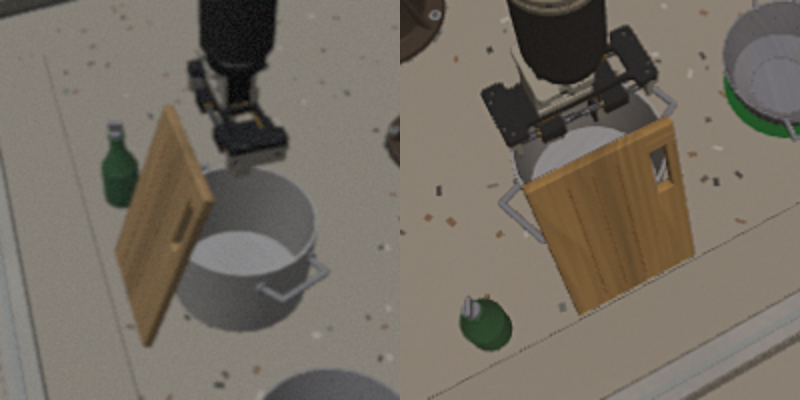

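The fingers hang just robot-side of the board's upper edge, centred on it and square, clear of the pot, cruet and colander. In the left panel the fingertips are at about (240,160) and the board's top edge runs (170,108)–(212,200). Now I'll approach and push gently.

Call:
send_rows([
  {"dp": [-10, 0, 0], "roll": 0, "jaw": 50},
  {"dp": [-20, 0, 0], "roll": 0, "jaw": 50},
  {"dp": [-28, 0, 0], "roll": 0, "jaw": 50},
  {"dp": [-34, 0, 0], "roll": 0, "jaw": 50},
  {"dp": [-38, 0, 0], "roll": 0, "jaw": 50},
])

```text
time_s: 4.2
tcp_pos: [0.5479, 0.0923, 0.2644]
eef_rot: [-180.0, -0.0, 171.4]
contact_force: [-0.4, 0.0, 0.1]
gripper_width: 0.0437
gripper_force: 0.0
```

Call:
send_rows([
  {"dp": [-4, 0, 0], "roll": 0, "jaw": 50},
  {"dp": [-8, 0, 0], "roll": 0, "jaw": 50},
  {"dp": [-12, 0, 0], "roll": 0, "jaw": 50},
  {"dp": [-16, 0, 0], "roll": 0, "jaw": 50},
  {"dp": [-20, 0, 0], "roll": 0, "jaw": 50},
])

```text
time_s: 4.82
tcp_pos: [0.5675, 0.0894, 0.2646]
eef_rot: [180.0, 0.0, 171.5]
contact_force: [-0.7, 0.4, 0.5]
gripper_width: 0.0439
gripper_force: 0.5
```

Call:
send_rows([
  {"dp": [-4, 0, 0], "roll": 0, "jaw": 50},
  {"dp": [-8, 0, 0], "roll": 0, "jaw": 50},
  {"dp": [-12, 0, 0], "roll": 0, "jaw": 50},
  {"dp": [-16, 0, 0], "roll": 0, "jaw": 50},
  {"dp": [-20, 0, 0], "roll": 0, "jaw": 50},
])

```text
time_s: 5.45
tcp_pos: [0.5873, 0.0864, 0.2645]
eef_rot: [-180.0, 0.0, 171.4]
contact_force: [-0.4, 0.8, 0.3]
gripper_width: 0.0439
gripper_force: 0.3
```

Run:
```python
from plant import r
import cv2,numpy as np
f=lambda n,x,y:cv2.resize(r.capture(n)["image"][y:y+200,x:x+200],(400,400))
cv2.imwrite("pics/d2.png",np.hstack([f("scene",220,90),f("side",200,110)]));print(r.get_state()["tcp_pos"],r.get_state()["contact_force"])
```

```text
[0.58738073 0.08639104 0.26435818] [-0.30476268  0.20165405 -0.1066468 ]
```

View pics/d2.png

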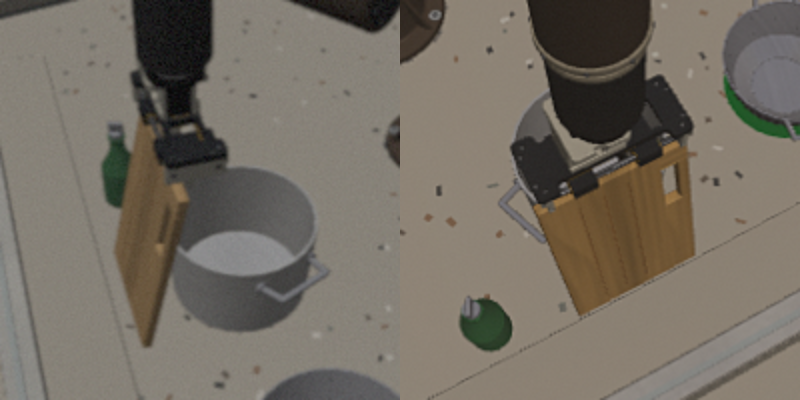

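The board is tipping squarely; its foot is unmoved at left-panel (148,345) and the pot hasn't shifted. I'll carry on past upright.

Call:
send_rows([
  {"dp": [-4, 0, 0], "roll": 0, "jaw": 50},
  {"dp": [-8, 0, 0], "roll": 0, "jaw": 50},
  {"dp": [-12, 0, 0], "roll": 0, "jaw": 50},
  {"dp": [-16, 0, 0], "roll": 0, "jaw": 50},
  {"dp": [-20, 0, 0], "roll": 0, "jaw": 50},
])

```text
time_s: 6.18
tcp_pos: [0.6071, 0.0834, 0.2646]
eef_rot: [-180.0, 0.0, 171.5]
contact_force: [0.1, -0.3, 0.8]
gripper_width: 0.0441
gripper_force: 0.2
```

Call:
send_rows([
  {"dp": [-4, 0, 0], "roll": 0, "jaw": 50},
  {"dp": [-8, 0, 0], "roll": 0, "jaw": 50},
  {"dp": [-12, 0, 0], "roll": 0, "jaw": 50},
  {"dp": [-16, 0, 0], "roll": 0, "jaw": 50},
  {"dp": [-20, 0, 0], "roll": 0, "jaw": 50},
])

```text
time_s: 6.8
tcp_pos: [0.6268, 0.0805, 0.2645]
eef_rot: [-180.0, -0.0, 171.5]
contact_force: [-0.3, -0.4, 0.1]
gripper_width: 0.0439
gripper_force: 0.1
```

Call:
send_rows([
  {"dp": [-3, 0, 0], "roll": 0, "jaw": 50},
  {"dp": [-6, 0, 0], "roll": 0, "jaw": 50},
  {"dp": [-9, 0, 0], "roll": 0, "jaw": 50},
  {"dp": [-12, 0, 0], "roll": 0, "jaw": 50},
  {"dp": [-15, 0, 0], "roll": 0, "jaw": 50},
])

```text
time_s: 7.42
tcp_pos: [0.6416, 0.0782, 0.2646]
eef_rot: [-180.0, 0.0, 171.5]
contact_force: [-0.5, -0.4, -0.6]
gripper_width: 0.044
gripper_force: 0.0
```

Call:
send_rows([
  {"dp": [-3, 0, 0], "roll": 0, "jaw": 50},
  {"dp": [-6, 0, 0], "roll": 0, "jaw": 50},
  {"dp": [-9, 0, 0], "roll": 0, "jaw": 50},
  {"dp": [-12, 0, 0], "roll": 0, "jaw": 50},
  {"dp": [-15, 0, 0], "roll": 0, "jaw": 50},
])

```text
time_s: 8.05
tcp_pos: [0.6564, 0.076, 0.2646]
eef_rot: [180.0, -0.0, 171.4]
contact_force: [-0.2, 0.1, 0.2]
gripper_width: 0.0439
gripper_force: 0.0
```

Run:
```python
from plant import r
import cv2,numpy as np
f=lambda n,x,y:cv2.resize(r.capture(n)["image"][y:y+200,x:x+200],(400,400))
cv2.imwrite("pics/d3.png",np.hstack([f("scene",220,90),f("side",200,110)]));print(r.get_state()["tcp_pos"],r.get_state()["contact_force"])
```

```text
[0.65650343 0.07597668 0.26441637] [-0.01101076  0.34998569 -0.38972232]
```

View pics/d3.png

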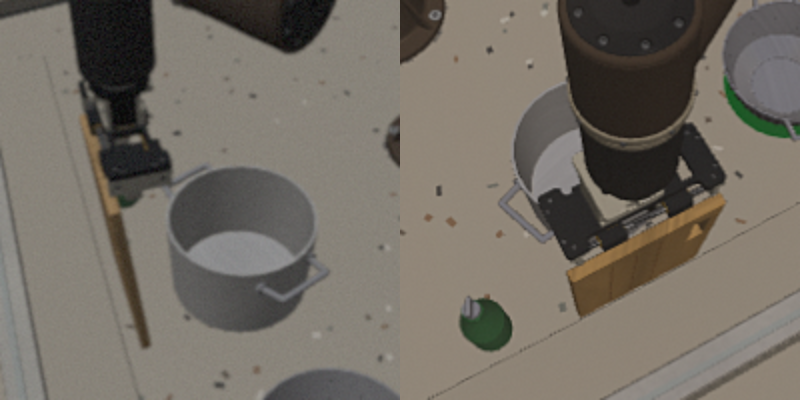

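The board is off the pot and just about upright, its foot still at (148,345). I'll keep following it slowly until it drops back.

Call:
send_rows([
  {"dp": [-3, 0, 0], "roll": 0, "jaw": 50},
  {"dp": [-6, 0, 0], "roll": 0, "jaw": 50},
  {"dp": [-9, 0, 0], "roll": 0, "jaw": 50},
  {"dp": [-12, 0, 0], "roll": 0, "jaw": 50},
  {"dp": [-15, 0, 0], "roll": 0, "jaw": 50},
])

```text
time_s: 8.78
tcp_pos: [0.6713, 0.0738, 0.2645]
eef_rot: [-180.0, -0.0, 171.4]
contact_force: [-0.7, -0.7, -1.0]
gripper_width: 0.0436
gripper_force: 0.0
```

Call:
send_rows([
  {"dp": [-3, 0, 0], "roll": 0, "jaw": 50},
  {"dp": [-6, 0, 0], "roll": 0, "jaw": 50},
  {"dp": [-9, 0, 0], "roll": 0, "jaw": 50},
  {"dp": [-12, 0, 0], "roll": 0, "jaw": 50},
  {"dp": [-12, 0, 0], "roll": 0, "jaw": 50},
])

```text
time_s: 9.4
tcp_pos: [0.6831, 0.072, 0.2644]
eef_rot: [-180.0, -0.0, 171.4]
contact_force: [0.3, -0.2, -0.4]
gripper_width: 0.044
gripper_force: 0.0
```

Run:
```python
from plant import r
import cv2,numpy as np
f=lambda n,x,y:cv2.resize(r.capture(n)["image"][y:y+200,x:x+200],(400,400))
cv2.imwrite("pics/d4.png",np.hstack([f("scene",220,90),f("side",200,110)]));print(r.get_state()["tcp_pos"],r.get_state()["contact_force"])
```

```text
[0.68293673 0.07199852 0.26448353] [-0.80216006  0.58415878  0.30607648]
```

View pics/d4.png

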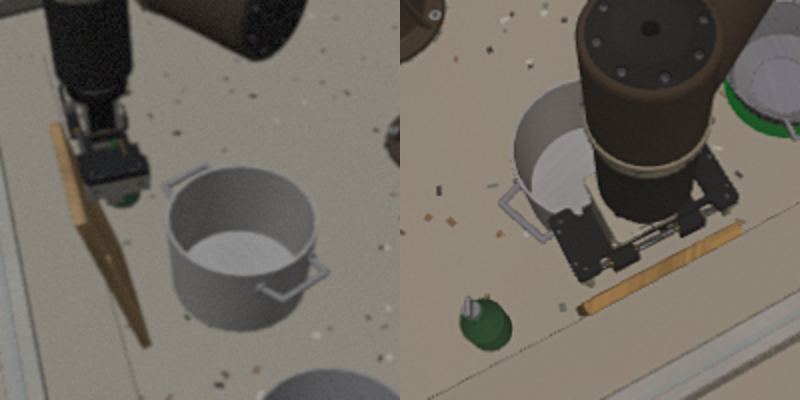

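The board has fallen back clear of the fingers onto the ledge: its top edge is at left-panel (55,125)–(82,222), past the ledge line, and its foot is still at (148,345). I'll back away and rise.

Call:
send_rows([
  {"dp": [10, 0, 0], "roll": 0, "jaw": 50},
  {"dp": [25, 0, 0], "roll": 0, "jaw": 50},
  {"dp": [45, 0, -10], "roll": 0, "jaw": 50},
  {"dp": [70, 0, -40], "roll": 0, "jaw": 50},
  {"dp": [90, 0, -80], "roll": 0, "jaw": 50},
])

```text
time_s: 10.12
tcp_pos: [0.5916, 0.0854, 0.3458]
eef_rot: [-180.0, -0.0, 171.5]
contact_force: [0.6, 0.5, 1.5]
gripper_width: 0.0438
gripper_force: 0.0
```

Call:
send_rows([
  {"dp": [25, -30, -30], "roll": 0, "jaw": 50},
  {"dp": [50, -70, -50], "roll": 0, "jaw": 50},
  {"dp": [75, -120, -60], "roll": 0, "jaw": 50},
  {"dp": [85, -170, -60], "roll": 0, "jaw": 50},
  {"dp": [90, -210, -60], "roll": 0, "jaw": 50},
])

```text
time_s: 10.75
tcp_pos: [0.4714, -0.11, 0.4063]
eef_rot: [179.9, 0.2, 171.5]
contact_force: [1.4, 0.2, -0.2]
gripper_width: 0.0438
gripper_force: 0.0
```

Call:
send_rows([
  {"dp": [0, -30, 0], "roll": 0, "jaw": 50},
  {"dp": [0, -60, 0], "roll": 0, "jaw": 50},
  {"dp": [0, -80, 0], "roll": 0, "jaw": 50},
  {"dp": [0, -80, 0], "roll": 0, "jaw": 50},
  {"dp": [0, -80, 0], "roll": 0, "jaw": 50},
])

```text
time_s: 11.38
tcp_pos: [0.4613, -0.1875, 0.4051]
eef_rot: [180.0, 0.1, 171.5]
contact_force: [-1.2, 0.3, 0.7]
gripper_width: 0.0441
gripper_force: 0.0
```

Run:
```python
from plant import r
import cv2,numpy as np
f=lambda n,x,y:cv2.resize(r.capture(n)["image"][y:y+200,x:x+200],(400,400))
cv2.imwrite("pics/d5.png",np.hstack([f("scene",220,90),f("side",200,110)]));print(r.get_state()["tcp_pos"],r.get_state()["time_s"])
```

```text
[ 0.46163014 -0.18725704  0.40491944] 11.475
```

View pics/d5.png

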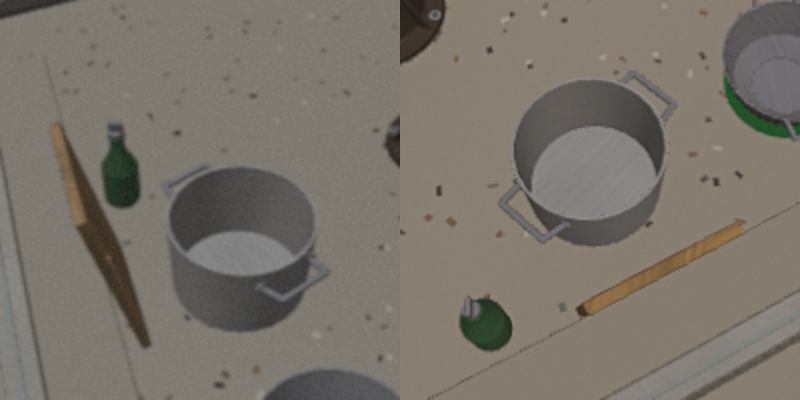

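The board leans square on the ledge with its foot unmoved at (148,345). The pot handle at (327,268), the cruet and the colander are where they were, and the hand is away.

```bash
python3 -c "
from plant import r
print(r.close_job())"
```

```text
the job is handed in; nothing more can be done
None
```

The board was tipped back and now leans square on the ledge with its foot in place, nothing else visibly moved and the hand clear; the job was handed in at about 11.5 s, with no verdict returned.

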